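Latch the sole mould shut

TASK

Latch the small two-part shoe mould shut: lift the latch's wire loop over the lip of the keeper hook on the other half and draw it in under the lip while the lever is still up, then press the lever down over centre until it lies flat and stays there by itself, the two halves drawn together. Leave the shoe last, the jar and the scraper where they are.

Things in the scene. Friction and masses are not known exactly. Their poses are not given: they have to be found in the camera images.
- mould: Aluminium shoe mould on a dark steel base plate (200 x 330 mm), fixed to the bench; block top 62 mm above the bench. Origin on the bench straight below the lever's pivot; z up, x along the seam, y across it from the fixed half (with lever and loop; y -132 to +18, x +-90 mm) to the sliding half (with the keeper).
- half (a joint): Gap between the halves in m: 0 shut, 0.008 fully open. The sliding half is a block x +-90 mm, 125 mm long in y, top 62 mm above the bench; springs push it open with about 12 N at 8 mm, rising to 44 N when shut. It starts fully open.
- lever (a joint): Lever angle in rad: 0 = closed, flat along -y of the mould, on its stop; 1.57 upright, 2.7 leaning far to the keeper (stop). Handle 24 mm wide, 5 thick, 107 long from the pivot. Stiff hinge (0.08 N m), stays where left. With the loop hooked the pull starts near 1.2 rad, about 3 to 7 N at the tip on the way down; past centre (last 10 degrees) it holds itself closed.
- loop (a joint): Angle of the loop to the lever in rad, growing as the loop is raised. The loop's elevation above the mould's +y direction is loop minus lever (loop = lever: it lies level, pointing to the keeper). Stiff hinge (0.025 N m), stays where it is left.
- lever_pivot (a point): Centre of the lever's pivot, 94 mm straight above the mould's origin, axis along the mould's x, axes as the mould's. Between two bracket cheeks (outer faces x +-18, y +-10 mm, rising 12 mm above this point).
- loop_bar (a point): Middle of the cross bar of the loop, a U of 6 mm steel wire, 46 mm wide outside (34 inside). The bar's centre line is 58 mm from the loop's pivot, which sits on the lever 16 mm from the lever's pivot (from it, along the mould: y = -16 cos(lever - 0.175), z = +16 sin(lever - 0.175) mm). Axes of the loop: x along the bar, y from the loop's pivot to the bar.
- keeper_seat (a point): Where the bar's middle lies when hooked; moves with the sliding half, 89 mm above the bench, axes as the mould's. Keeper: steel hook 24 mm wide in x, open to +y: ledge 3 mm below this point out to y +19 mm, 24 mm above the block; post face at y -3 mm (9 mm thick); lip, underside 9 and top 13 mm above this point, out to y +6 mm.
- lip_edge (a point): Outer edge of the keeper's lip, middle of its top, axes as the mould's. The bar passes down outside it, bar centre 4 to 11 mm to +y of this edge, to the ledge 16 mm below, then in under the lip. Meanwhile the lever leans to the keeper (2.0 to 2.4 rad) and blocks an upright gripper there: tilt the tool, its body leaning to the mould's +y.
- lever_tip (a point): On the pressing face of the lever's handle near its end, 94 mm from the pivot (upper face when closed; looks to the keeper when raised). Axes of the lever: y from the tip towards the pivot, z out of the pressing face.
- last: Green plastic shoe last, 235 mm long, 60 wide, 105 high, lying beside the mould; origin under its middle. Leave alone.
- jar: Small closed jar, 56 mm across, 85 high; origin at the centre of its underside. Leave alone.
- scraper: Wooden-handled scraper, 190 mm long, lying on the bench; origin at its underside. Leave alone.

How it is judged (in metres and radians):
On the way, in this order (a step that is already met when the one before it is completed fails the run):
1. the loop's bar lies in the keeper under its lip (within 5 mm along the draw) with the lever still raised (over 0.7 rad) (y of loop_bar in the frame of keeper_seat between -0.005 and 0.005 m and z of loop_bar in the frame of keeper_seat between -0.005 and 0.0085 m and value of joint lever above 0.7 rad), for 0.2 s.
2. the lever is pressed flat with the loop still in the keeper and the halves drawn together (y of loop_bar in the frame of keeper_seat between -0.005 and 0.005 m and z of loop_bar in the frame of keeper_seat between -0.005 and 0.0085 m and value of joint lever below 0.08 rad and value of joint half below 0.002 m), for 0.2 s.
At the end, for the whole second after the job is handed in: the loop's bar lies hooked under the keeper's lip (within 5 mm of its seat along the draw, no more than 8.5 mm above it), the lever lies flat (under 0.08 rad) and at rest, and the gap between the halves is under 2 mm (it starts at 8) (all of step 2 and velocity of joint lever between -0.05 and 0.05 rad/s); the robot touches nothing.
It fails at once if the last is moved by more than 25 mm (distance of last from where it was at the start of the episode above 0.025 m).
It fails at once if the jar is moved by more than 25 mm (distance of jar from where it was at the start of the episode above 0.025 m).
It fails at once if the scraper is moved by more than 25 mm (distance of scraper from where it was at the start of the episode above 0.025 m).
It also fails if it takes over 51 s, if anything falls off the work surface, if the arm or the gripper's body presses on something with over 40 N, if the wrist force passes 120 N, or if a joint passes its speed limit or range.

ROBOT

A 7-joint arm with a two-finger parallel gripper is mounted at the origin on the work surface. World frame = base frame: x ahead of the robot, y to its left, z up, the work surface at z = 0. Lengths are in mm, angles in rad, forces in N, time in s.
With the tool pointing down it reaches from about 400 to 900 mm from the base axis. Payload 5.6 kg.
Tool frame: the origin (TCP) lies midway between the tips of the shut fingers; the grasp point (between the pads) lies 19 mm behind it; x points along the fingers, y is the direction in which the jaws open and shut, and the axes are right-handed (so a half turn about x gives the same grasp; the last joint's range is limited). The gripper opens to 92 mm and grips with 3 to 60 N. Pads are 20 mm wide; open, the fingers measure 128 mm over their backs; the gripper's body (75 mm by 189 mm) begins 69 mm behind the grasp point.
Start: joints at [-1.171, 0.468, -0.012, 1.603, 0.006, 1.071, -0.056], TCP at [278.546, 587.3, 214.592] pointing down, gripper open.
Joint ranges: [-2.53, 2.53], [-0.31, 2.02], [-1.57, 1.55], [0.28, 2.44], [-1.29, 4.43], [0.15, 1.84], [-2.92, 2.92]. Speed limits (rad/s): [2.57, 2.57, 3.14, 3.14, 3.14, 3.14, 3.14].

INTERFACE

Orientations are given as a rotation vector (axis times angle).
In Python, from cell import robot, grip, kin, viewer gives the robot as it stands. Calls block until the motion is done:
- robot.movep(position, orientation): joint-space move of the TCP to a pose.
- robot.servo_line(position, feed=150, rotation=None): straight line of the TCP; rotation=None keeps the orientation; feed is the mean speed in mm/s.
- robot.goto_joints(angles): joint-space move.
- grip(opening, newtons=None): opening from 0.0 (shut) to 1.0 (fully open); newtons is the grip in N (None keeps the last); returns when the fingers have stopped.
- robot.hold(seconds).
- kin.ik(position, orientation): joint angles nearest the present ones, or None.
- robot.observe(): the state.
- viewer.read_camera(name): name is "scene" or "top" or "wrist"; returns the picture (420x560x3 uint8, red, green, blue); there is no depth.
- viewer.camera_info(name): a dict with "camera_matrix" (3x3 intrinsics, pixels), "R" (3x3) and "t" (3): a world point X has camera coordinates R X + t. Camera axes: x right, y down, z forward; pixel columns grow to the right and rows downward; lengths in mm; the calibration is good to about 2 mm. A picture is of the moment at which its call begins: read the wrist's pose just before it. camera_info takes no time and is no camera call; for the wrist camera it gives the pose at the moment of the call.
A pose or a line that the arm cannot do raises robot.IKError and nothing moves.
- robot.job_done(): hands the job in, once; it reports no verdict.
Trained networks look in the newest picture that a camera, given by its name, has taken for a name from the list of things; names that differ only in an ending like _2 or _b are one class to them, and where a whole thing is asked for, a point or a joint stands for the part that bears it (a point fixed in the world has none). Each returns a list of dicts, best first, with "confidence" (0 to 1); they miss things now and then, are a little off and sometimes report something else, mostly with a low value. They report only what shows in the picture. A call takes as long as a camera call.
- viewer.silhouettes(name, camera): "mask" (420x560 bool, what is visible of it).
- viewer.pinpoint(name, camera): "at" ([x, y, z] in mm, in the coordinates of the camera as it stood for that picture, good to about 4 mm: a listed point, or the origin of a listed thing).
The state is a dict: "t": time; "joints": joint angles; "joint_velocities": joint speeds; "joint_torque": joint torques, N m; "tcp_pos": TCP position; "tcp_rot": TCP orientation; "contact_force": force on the tool from outside, world axes, zero at the start; "wrist_torque": the same for the moment, N m; "grip_width": opening from 0.0 (shut) to 1.0 (fully open).
Only numpy, scipy, OpenCV 4.12 (cv2) and the standard library are available. Lean on these libraries where they do the work, as an engineer would, in place of code of your own. Each camera call takes 0.05 s, during which the arm holds its last target.

## Working session

There is one attempt and no reset: what is moved stays moved. The work goes in short steps, each a Python script; the robot and the scene stay as the last script left them, time stands still between calls to the robot, and variables do not carry over. Pictures are saved under pics/ and viewed, and the job is handed in when it is done.

```bash
ls; mkdir -p pics
cat > h.py <<'E'
import numpy as np, cv2
from cell import robot, grip, kin, viewer
from scipy.spatial.transform import Rotation as R
np.set_printoptions(precision=3,suppress=True)
def snap(cam,fn=None):
    ci=viewer.camera_info(cam); im=viewer.read_camera(cam)
    if fn: cv2.imwrite('pics/'+fn+'.png',im[:,:,::-1])
    return im,ci
def w(ci,p): return np.array(ci['R']).T@(np.array(p)-np.array(ci['t']))
def pin(name,cam,ci):
    r=viewer.pinpoint(name,cam)
    return [(round(d['confidence'],2),w(ci,d['at'])) for d in r[:2]]
E
python3 - <<'E'
from h import *
print(robot.observe())
for c in ['scene','top','wrist']:
    im,ci=snap(c,c+'0'); print(c,ci['camera_matrix'],ci['R'],ci['t'])
    for n in ['mould','lever_pivot','loop_bar','keeper_seat','lip_edge','lever_tip','last','jar','scraper']:
        print(n,pin(n,c,ci))
print(robot.observe()['t'])
E
```

```text
pics
{'t': 0.0, 'joints': array([-1.171,  0.468, -0.012,  1.604,  0.006,  1.071, -0.056]), 'joint_velocities': array([ 0.001, -0.001, -0.001,  0.001, -0.   ,  0.001, -0.001]), 'joint_torque': array([  0.   , -52.06 ,  -0.012, -24.375,  -0.057,   0.017,   0.   ]), 'tcp_pos': array([278.32 , 586.78 , 213.642]), 'tcp_rot': array([ 0.346,  1.543, -0.349]), 'contact_force': array([-0.365,  0.95 ,  0.43 ]), 'wrist_torque': array([-0.002,  0.036, -0.001]), 'grip_width': 0.9980209263662548}
scene [[515.214   0.    280.982]
 [  0.    515.214 216.937]
 [  0.      0.      1.   ]] [[-0.763  0.646  0.008]
 [ 0.489  0.587 -0.645]
 [-0.422 -0.488 -0.764]] [ 416.809 -219.554 1267.073]
mould [(0.82, array([544.953, -49.466,   1.669]))]
lever_pivot [(0.71, array([543.417, -48.15 ,  95.785])), (0.69, array([548.044,  -4.176, 147.187]))]
loop_bar [(0.46, array([548.459,  -2.894, 145.877]))]
keeper_seat [(0.79, array([550.173,  -0.574,  86.512])), (0.49, array([ 715.68 , -155.283,   -1.601]))]
lip_edge [(0.63, array([551.403,   3.191,  99.394]))]
lever_tip [(0.77, array([547.533, -24.07 , 178.774])), (0.
[... 646 characters left out ...]
t [(0.76, array([547.734,  -2.016,  90.369])), (0.59, array([ 382.292, -100.921,   -0.508]))]
lip_edge [(0.75, array([552.05 ,   5.263, 101.292]))]
lever_tip [(0.92, array([548.467, -23.645, 180.293]))]
last [(0.96, array([ 717.28 , -155.538,   -2.298]))]
jar [(0.94, array([737.458,  74.219,   3.283])), (0.54, array([548.166, -52.371,   1.85 ]))]
scraper [(0.85, array([ 378.943, -103.497,   -0.485]))]
wrist [[304.043   0.    279.57 ]
 [  0.    304.043 204.734]
 [  0.      0.      1.   ]] [[ 0.429  0.903  0.   ]
 [ 0.868 -0.412  0.276]
 [ 0.249 -0.118 -0.961]] [-650.462  -31.664  390.23 ]
mould []
lever_pivot []
loop_bar []
keeper_seat []
lip_edge []
lever_tip []
last []
jar []
scraper []
1.5
```

View pics/scene0.png

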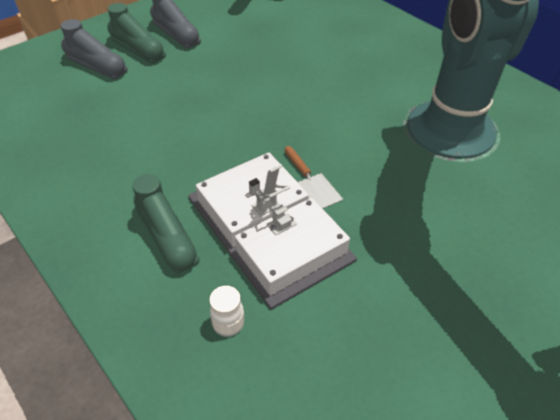

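View pics/top0.png

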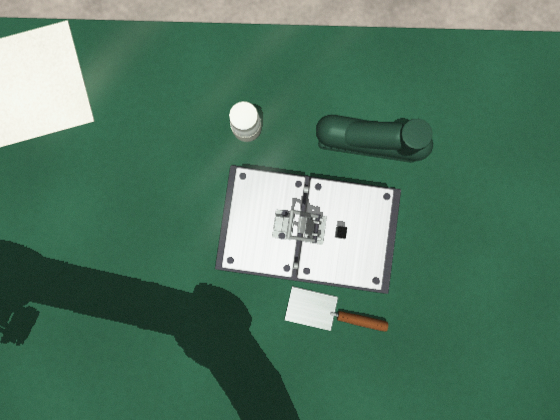

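```bash
cat >> h.py <<'E'
O=np.array([545.2,-50.3,0.]); YAW=-0.115
def setframe(o,yaw):
    global O,YAW; O=np.array(o);YAW=yaw
def MR(): return R.from_euler('z',YAW).as_matrix()
S=1
def pose(x,y,z,th,back=0):
    """mould coords rel. to lever pivot of a point `back` mm behind TCP; tilt th deg -> TCP pos, rotvec"""
    t=np.radians(th); a=np.array([0,-np.sin(t),-np.cos(t)])
    yy=np.array([S,0,0.]); zz=np.cross(a,yy)
    M=MR()@np.c_[a,yy,zz]
    p=O+MR()@(np.array([x,y,z+94.])+a*back)
    return p,R.from_matrix(M).as_rotvec()
E
python3 - <<'E'
from h import *
import h
# yaw from top mask of the mould not needed; check IK
for s in (1,-1):
    h.S=s
    for th in (40,50,60):
        print(s,th)
        for nm,(y,z) in dict(stand=(46+110,52+100),grab=(46,52),far=(64,30),down=(62,-5),seat=(49,-5),lv=(40,95),lv2=(-20,92)).items():
            p,r=pose(0,y,z,th,10); print(nm,p,kin.ik(p,r))
    for th in (0,15): print(th,kin.ik(*pose(0,-94,5,th)))
im=cv2.imread('pics/scene0.png'); cv2.imwrite('pics/s_crop.png',cv2.resize(im[140:300,180:370],None,fx=4,fy=4,interpolation=2)[:600])
E
```

```text
1 40
stand [562.363  98.284 238.34 ] [-0.958  0.598  0.609  1.646  0.283  1.351 -0.603]
grab [549.741 -10.989 138.34 ] [-0.883  0.676  0.677  1.849  0.277  1.035 -0.558]
far [551.806   6.892 116.34 ] [-0.889  0.718  0.655  1.835  0.255  1.024 -0.583]
down [551.577   4.905  81.34 ] [-0.871  0.772  0.633  1.843  0.242  0.968 -0.602]
seat [550.085  -8.009  81.34 ] [-0.853  0.764  0.629  1.857  0.258  0.952 -0.601]
lv [549.052 -16.95  181.34 ] [-0.899  0.609  0.707  1.838  0.301  1.099 -0.528]
lv2 [542.167 -76.553 178.34 ] [-0.798  0.568  0.674  1.896  0.379  1.031 -0.52 ]
1 50
stand [562.221  97.06  239.572] [-0.988  0.685  0.607  1.61   0.365  1.438 -0.658]
grab [549.599 -12.214 139.572] [-0.918  0.765  0.662  1.813  0.372  1.124 -0.663]
far [551.665   5.667 117.572] [-0.922  0.806  0.638  1.792  0.35   1.121 -0.687]
down [551.435   3.681  82.572] [-0.911  0.863  0.625  1.794  0.331  1.071 -0.707]
seat [549.944  -9.234  82.572] [-0.903  0.859  0.635  1.812  0.338  1.05  -0.7  ]
lv [548.911 -18.174 182.572] [-0.927  0.694  0.683  1.809  0.401  1.18  -0.633]
lv2 [542.026 -77.778 179.572]
[... 1865 characters left out ...]
7  0.823  1.352  2.202]
-1 60
stand [562.107  96.067 241.   ] [-0.989  0.766  0.571  1.575  0.458  1.533  2.426]
grab [549.485 -13.207 141.   ] [-0.38   0.766 -0.148  1.733  0.866  1.528  2.039]
far [551.55    4.674 119.   ] [-0.405  0.812 -0.146  1.707  0.854  1.525  2.014]
down [551.321   2.687  84.   ] [-0.416  0.865 -0.127  1.705  0.857  1.482  1.983]
seat [549.829 -10.227  84.   ] [-0.404  0.857 -0.12   1.724  0.867  1.465  1.984]
lv [548.796 -19.167 184.   ] [-0.364  0.698 -0.158  1.737  0.865  1.569  2.09 ]
lv2 [541.911 -78.771 181.   ] [-0.301  0.664 -0.129  1.814  0.915  1.491  2.105]
0 [-0.69   0.927  1.341  1.985 -1.022  1.15  -2.159]
15 [0.003 0.464 0.055 1.956 0.344 0.77  2.825]
```

View pics/s_crop.png

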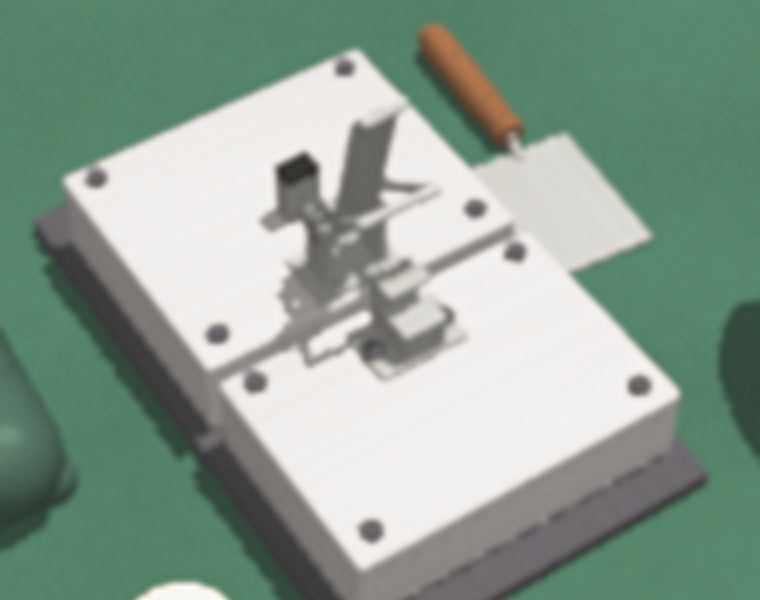

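Run:
```python
from h import *
p,r=pose(0,46+120,52+100,50,10)
robot.movep(p,r); print(robot.observe()['t'])
im,ci=snap('wrist','w1')
for n in ['lever_pivot','loop_bar','keeper_seat','lip_edge','lever_tip']: print(n,pin(n,'wrist',ci))
print(robot.observe()['t'],robot.observe()['tcp_pos'],p)
```

```text
3.475
lever_pivot [(0.84, array([545.896, -47.27 ,  90.519]))]
loop_bar [(0.76, array([551.342,  -2.512, 145.562]))]
keeper_seat [(0.95, array([550.057,  -0.154,  90.809]))]
lip_edge [(0.8, array([551.024,   5.62 ,  99.548]))]
lever_tip [(0.86, array([546.885, -23.344, 183.518]))]
3.775 [563.32  107.313 239.582] [563.369 106.994 239.572]
```

View pics/w1.png

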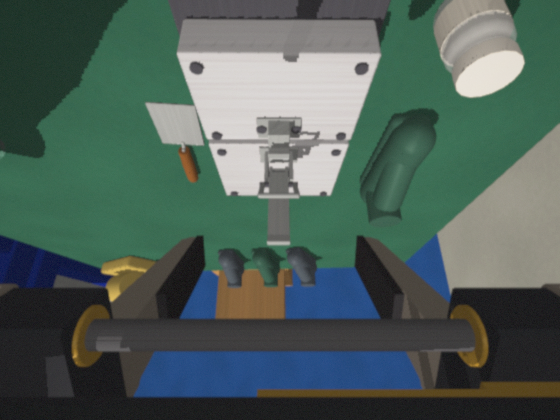

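```bash
sed -i 's/^O=.*/O=np.array([545.3,-50.0,0.]); YAW=-0.115/' h.py
python3 - <<'E'
from h import *
ci=viewer.camera_info('wrist'); c=-np.array(ci['R']).T@ci['t']
s=robot.observe(); T=R.from_rotvec(s['tcp_rot']).as_matrix()
print('cam in tool',T.T@(c-s['tcp_pos']),'cam z dir in tool',T.T@np.array(ci['R'])[2])
im,_=snap('wrist')
cv2.imwrite('pics/w1c.png',cv2.resize(im[100:260,200:360],None,fx=3.7,fy=3.7,interpolation=2))
E
```

```text
cam in tool [-169.661    1.123  -78.557] cam z dir in tool [ 0.961 -0.001  0.276]
```

View pics/w1c.png

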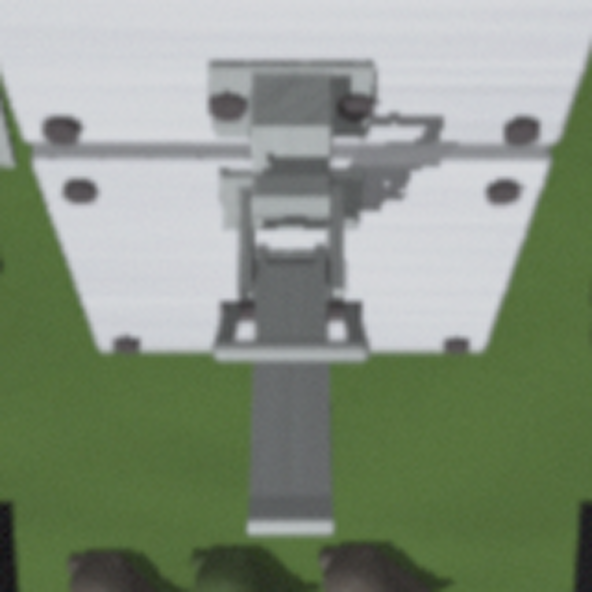

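```bash
python3 - <<'E'
from h import *
grip(0.68,20)
robot.servo_line(pose(0,47,52,50,7)[0],feed=120,rotation=pose(0,46.5,52,50,7)[1])
snap('wrist','w2');snap('top','t2')
s=robot.observe(); print(s['t'],s['tcp_pos'],s['contact_force'])
E
python3 - <<'E'
import cv2
a=cv2.imread('pics/t2.png')[140:300,220:420];cv2.imwrite('pics/t2c.png',cv2.resize(a,None,fx=3.7,fy=3.7))
E
```

```text
5.9417 [550.493  -7.942 141.725] [-0.497 -0.199  0.518]
```

View pics/w2.png

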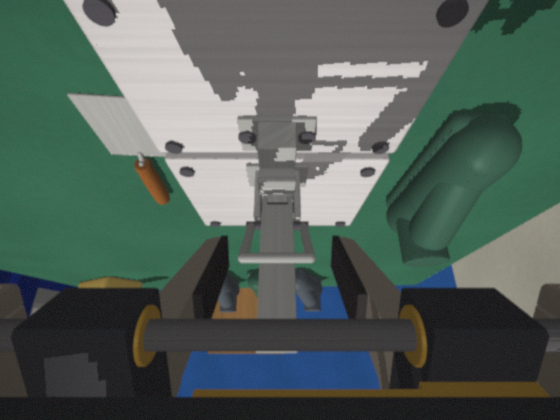

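View pics/t2c.png

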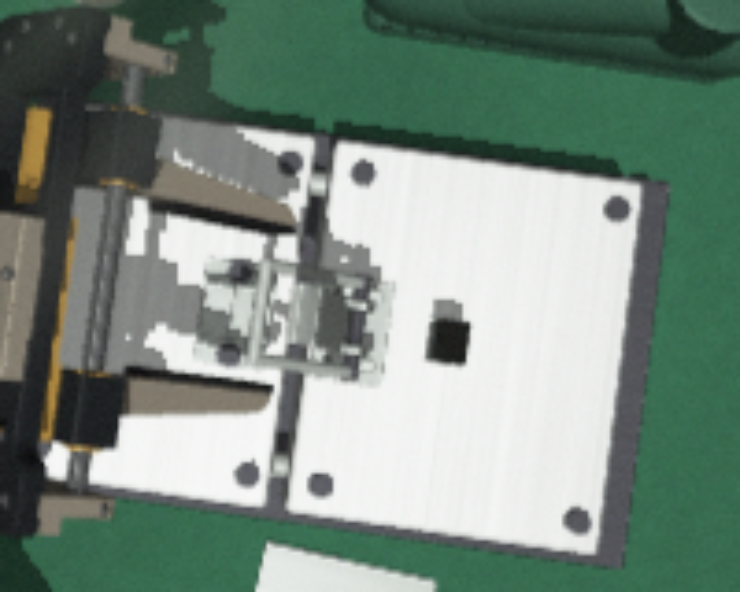

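Run:
```python
from h import *
grip(0.0,20); s=robot.observe(); print(s['t'],s['grip_width']*92,s['contact_force'])
for y,z in [(56,42),(64,30)]:
    robot.servo_line(pose(0,y,z,50,7)[0],feed=40); s=robot.observe(); print(s['tcp_pos'],s['contact_force'],s['grip_width']*92)
im,ci=snap('wrist','w3')
for n in ['loop_bar','lip_edge','keeper_seat']: print(n,pin(n,'wrist',ci))
im,ci=snap('scene','s3')
for n in ['loop_bar','lip_edge','keeper_seat']: print(n,pin(n,'scene',ci))
cv2.imwrite('pics/s3c.png',cv2.resize(im[140:300,180:370,::-1],None,fx=4,fy=4,interpolation=2)[:600])
print(robot.observe()['t'])
```

```text
6.3583 44.54349619434335 [-4.344  4.212  2.608]
[549.98   -0.193 131.033] [-5.517 -1.44  -0.095] 44.505834592276926
[550.815   6.977 119.3  ] [-5.338 -2.196 -0.214] 44.628011401266534
loop_bar [(0.58, array([549.207,   8.267, 124.959]))]
lip_edge [(0.94, array([546.979,   5.146, 103.139])), (0.21, array([550.444,  11.055, 125.043]))]
keeper_seat []
loop_bar [(0.57, array([ 716.498, -154.945,   -0.828]))]
lip_edge []
keeper_seat []
7.75
```

View pics/w3.png

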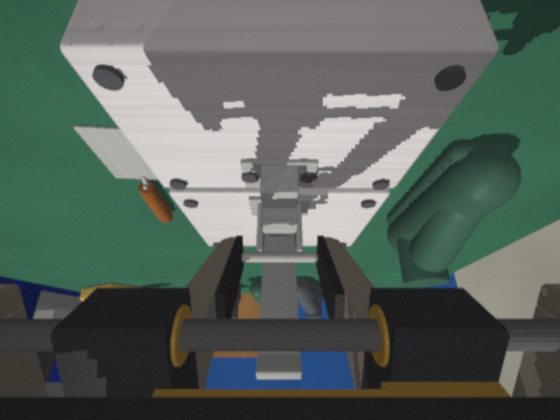

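View pics/s3c.png

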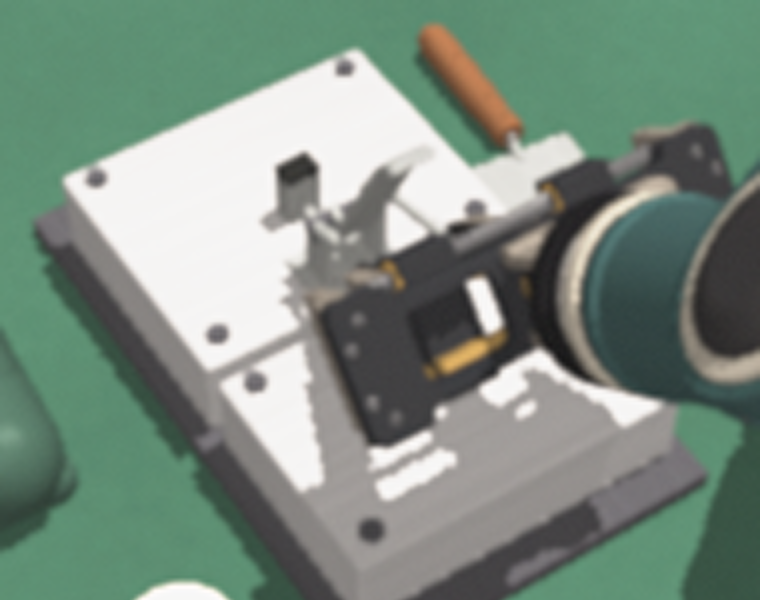

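Run:
```python
from h import *
for y,z in [(65.5,28),(65.5,20),(65.5,12),(65,6),(64,0),(63,-4)]:
    robot.servo_line(pose(-0.7,y,z,50,7)[0],feed=40); s=robot.observe(); f=MR().T@s['contact_force'];print(y,z,MR().T@(s['tcp_pos']-O)-[0,-5.4,94-4.5],f,s['grip_width']*92)
    if abs(f).max()>15: break
im,ci=snap('wrist','w4')
for n in ['loop_bar','lip_edge','keeper_seat']: print(n,pin(n,'wrist',ci))
im,ci=snap('top','t4'); cv2.imwrite('pics/t4c.png',cv2.resize(im[140:300,220:420,::-1],None,fx=3.7,fy=3.7))
print(robot.observe()['t'])
```

```text
65.5 28 [-1.204 63.791 28.128] [-3.24  -4.694 -0.308] 44.652521796158794
65.5 20 [-1.08  65.159 19.958] [-4.507 -0.989  0.472] 44.48282056962939
65.5 12 [-1.007 65.496 12.088] [-4.991 -0.44   0.045] 44.60943085319843
65 6 [-0.992 65.053  6.191] [-4.832 -1.339  0.869] 45.18417807261022
64 0 [-1.001 64.025  0.227] [-4.987 -0.622  1.038] 44.499941568543285
63 -4 [-0.979 63.002 -3.716] [-6.873 -0.452  0.816] 44.95498312998355
loop_bar [(0.64, array([552.731,  11.226,  91.328]))]
lip_edge [(0.86, array([551.691,   3.117, 100.607]))]
keeper_seat [(0.75, array([550.564,  -0.45 ,  89.671]))]
9.8
```

View pics/w4.png

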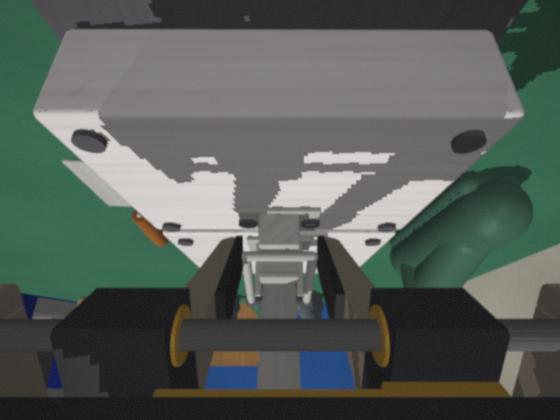

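View pics/t4c.png

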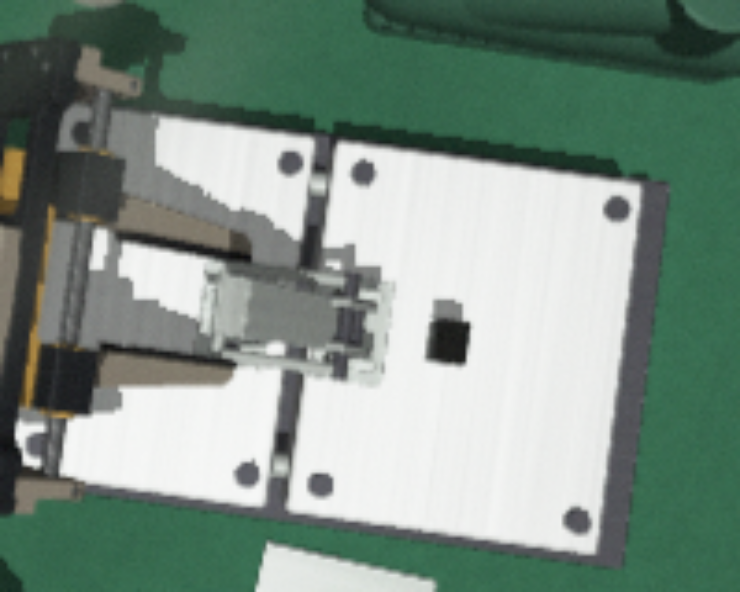

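Run:
```python
from h import *
for y,z in [(59,-4),(55,-4),(52,-4),(50.5,-4),(49.5,-4),(48.5,-4),(47.5,-4)]:
    robot.servo_line(pose(-0.7,y,z,50,7)[0],feed=30); s=robot.observe(); f=MR().T@s['contact_force'];print(y,z,MR().T@(s['tcp_pos']-O)-[0,-5.4,94-4.5],f,s['grip_width']*92)
    if abs(f[1:]).max()>10: break
im,ci=snap('wrist','w5')
for n in ['loop_bar','lip_edge','keeper_seat','lever_tip']: print(n,pin(n,'wrist',ci))
im,ci=snap('top','t5'); cv2.imwrite('pics/t5c.png',cv2.resize(im[140:300,220:420,::-1],None,fx=3.7,fy=3.7))
for n in ['loop_bar','keeper_seat','lever_tip']: print(n,pin(n,'top',ci))
print(robot.observe()['t'])
```

```text
59 -4 [-0.865 62.011 -4.453] [-6.43   6.044  1.561] 44.6884691405792
55 -4 [-0.762 59.885 -4.757] [-8.444 10.485  3.281] 44.88213701186915
loop_bar [(0.84, array([549.542,   8.12 ,  88.994]))]
lip_edge [(0.59, array([551.437,  10.664, 100.883]))]
keeper_seat [(0.87, array([548.855,   2.025,  87.753]))]
lever_tip [(0.51, array([547.09 , -50.353,  -3.414]))]
loop_bar [(0.67, array([551.567,   7.879,  91.231]))]
keeper_seat [(0.57, array([550.492,   0.52 ,  86.706]))]
lever_tip [(0.56, array([549.607, -10.883, 171.066]))]
10.8167
```

View pics/w5.png

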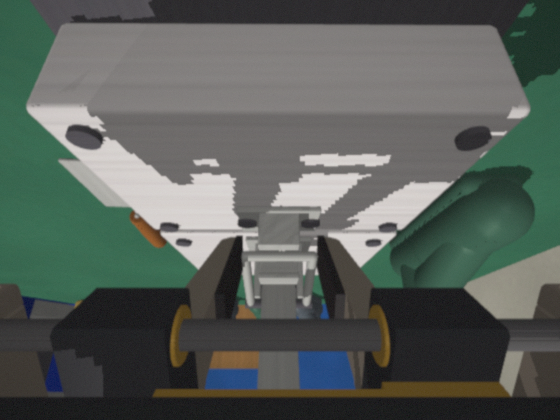

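View pics/t5c.png

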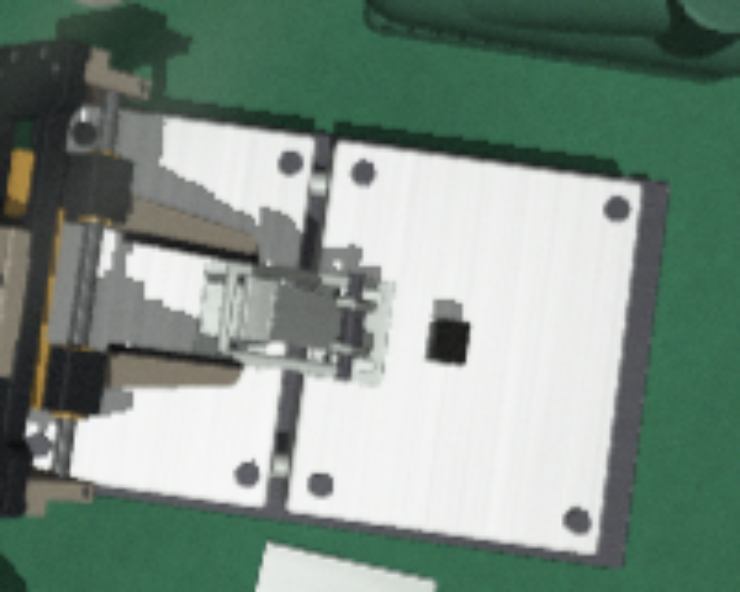

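Run:
```python
from h import *
for y,z in [(53,-3.5),(51,-3.5),(49.5,-3.5),(48,-3.5),(46,-3.5)]:
    robot.servo_line(pose(-1.2,y,z,50,7)[0],feed=25); robot.hold(0.15); s=robot.observe(); f=MR().T@s['contact_force'];print(y,z,MR().T@(s['tcp_pos']-O)-[0,-5.4,94-4.5],f,s['grip_width']*92)
    if abs(f[1:]).max()>20: break
im,ci=snap('wrist','w6')
for n in ['loop_bar','lip_edge','keeper_seat']: print(n,pin(n,'wrist',ci))
im,ci=snap('top','t6'); cv2.imwrite('pics/t6c.png',cv2.resize(im[140:300,220:420,::-1],None,fx=3.7,fy=3.7))
for n in ['loop_bar','keeper_seat','lever_tip']: print(n,pin(n,'top',ci))
print(robot.observe()['t'])
```

```text
53 -3.5 [-0.904 57.829 -4.608] [-6.892  8.059  0.818] 44.4887018600597
51 -3.5 [-0.868 55.683 -4.641] [-6.546  7.492 -0.273] 44.98960031293441
49.5 -3.5 [-0.882 54.017 -4.654] [-6.298  7.485 -1.078] 44.39519062306312
48 -3.5 [-0.897 52.432 -4.666] [-6.25   7.258 -0.452] 44.88973816732421
46 -3.5 [-0.893 51.991 -4.789] [-8.258 11.838  2.035] 44.822284788899296
loop_bar [(0.64, array([549.672,  -0.234,  89.256]))]
lip_edge [(0.61, array([546.933,   4.18 , 102.976]))]
keeper_seat [(0.77, array([550.732,   1.163,  91.26 ]))]
loop_bar [(0.82, array([550.958,  -2.358,  88.453]))]
keeper_seat [(0.97, array([550.478,  -3.356,  90.235])), (0.51, array([545.154, -53.547,   0.682]))]
lever_tip [(0.67, array([545.851, -49.858, 187.413]))]
13.2167
```

View pics/w6.png

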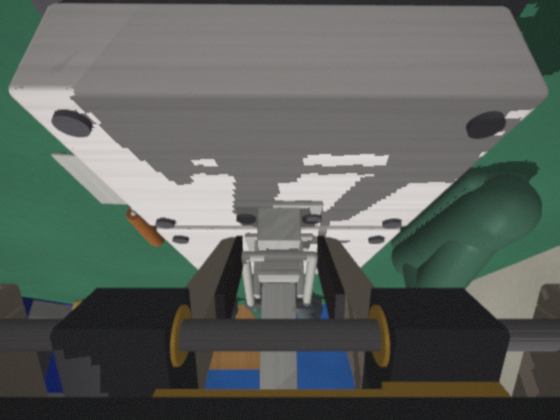

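View pics/t6c.png

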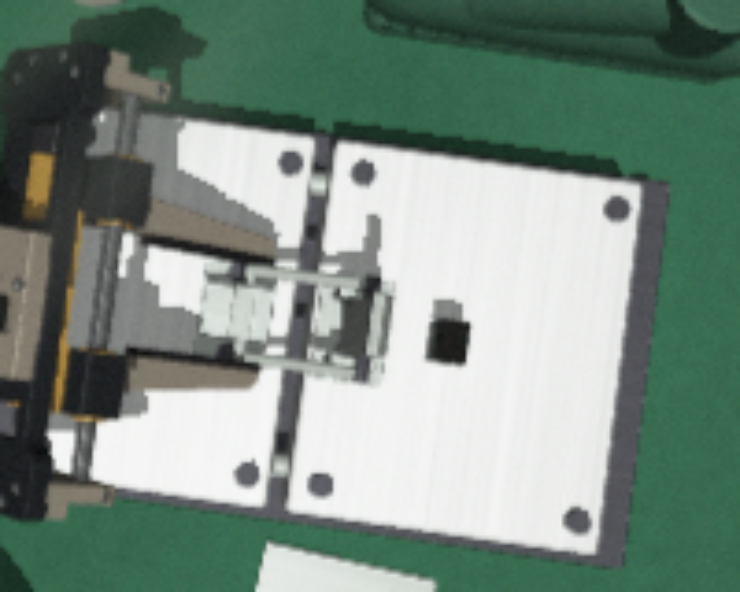

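Run:
```python
from h import *
robot.servo_line(pose(-1.2,51.5,-4,50,7)[0],feed=25)
grip(0.75,20)
s=robot.observe(); print(s['t'],s['contact_force'],s['grip_width']*92)
robot.servo_line(pose(0,51.5+92,-4+77,50,7)[0],feed=100)
im,ci=snap('wrist','w7')
for n in ['loop_bar','lip_edge','keeper_seat','lever_tip']: print(n,pin(n,'wrist',ci))
im,ci=snap('top','t7'); cv2.imwrite('pics/t7c.png',cv2.resize(im[140:300,220:420,::-1],None,fx=3.7,fy=3.7))
for n in ['loop_bar','keeper_seat','lever_tip']: print(n,pin(n,'top',ci))
print(robot.observe()['t'])
for L,th in [(1.57,60),(1.2,55),(.8,45),(.4,38),(0,35)]:
    print(kin.ik(*pose(0,-88*np.cos(L),88*np.sin(L),th)))
```

```text
14.125 [ 0.376  0.094 -0.733] 69.08482912155975
loop_bar [(0.76, array([547.309,   1.401,  90.368]))]
lip_edge [(0.81, array([549.468,   5.123, 104.153]))]
keeper_seat [(0.7, array([553.067,   1.566,  89.967])), (0.42, array([547.931, -48.404,  90.979]))]
lever_tip [(0.62, array([545.334, -56.724, 188.925]))]
loop_bar [(0.59, array([550.989,   0.058,  90.444]))]
keeper_seat [(0.85, array([552.417,  -2.345,  85.733]))]
lever_tip [(0.73, array([547.279, -50.653, 183.794]))]
15.925
[-0.919  0.774  0.674  1.82   0.512  1.218 -0.716]
[-0.867  0.715  0.679  1.871  0.51   1.126 -0.678]
[-0.764  0.629  0.658  1.924  0.461  0.989 -0.588]
[-0.663  0.603  0.624  1.958  0.406  0.873 -0.51 ]
[-0.604  0.633  0.591  1.975  0.373  0.787 -0.488]
```

View pics/w7.png

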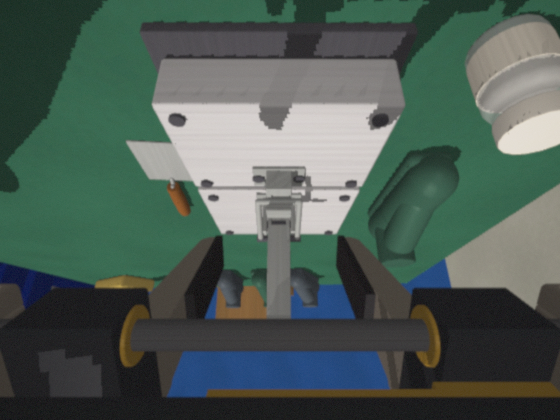

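View pics/t7c.png

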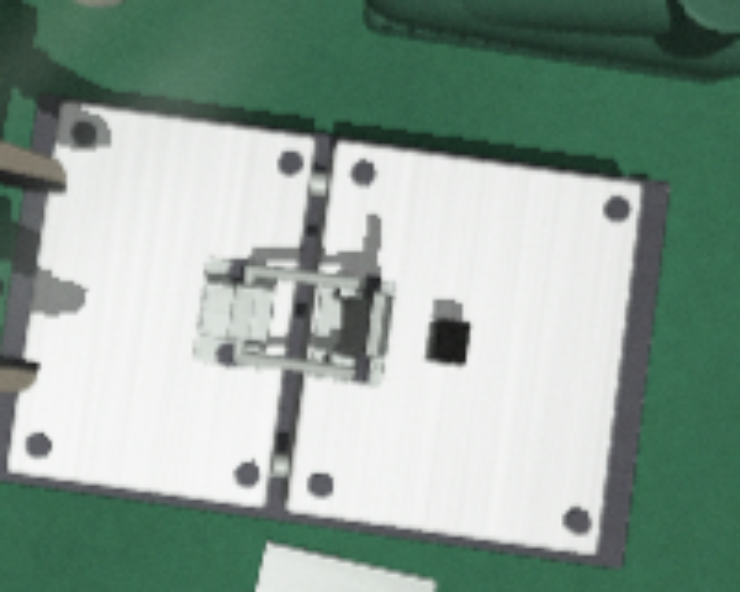

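Run:
```python
from h import *
grip(0.0,20)
p,r=pose(0,35,88,60); robot.servo_line(p,feed=120,rotation=r)
print(robot.observe()['t'])
for L in np.arange(1.6,0.75,-0.16):
    th=35+25*max(L,0)/1.57; h=0
    p,r=pose(0,-88*np.cos(L)+h*np.sin(L),88*np.sin(L)+h*np.cos(L),th)
    robot.servo_line(p,feed=50,rotation=r); s=robot.observe(); f=MR().T@s['contact_force']
    q=MR().T@(s['tcp_pos']-O)-[0,0,94]; print(round(L,2),q,'ang',np.arctan2(q[2],-q[1]),f,s['t'])
    if np.linalg.norm(f)>25: break
im,ci=snap('wrist','w8')
for n in ['loop_bar','keeper_seat']: print(n,pin(n,'wrist',ci))
im,ci=snap('top','t8'); cv2.imwrite('pics/t8c.png',cv2.resize(im[140:300,220:420,::-1],None,fx=3.7,fy=3.7))
for n in ['loop_bar','keeper_seat','lever_tip']: print(n,pin(n,'top',ci))
```

```text
18.0083
1.6 [ 0.026  2.662 87.94 ] ang 1.6010615334455924 [-0.909 -0.059  0.029] 18.8083
1.44 [ -0.086 -12.025  87.663] ang 1.4344726145206372 [-0.031  0.569 -0.559] 19.2417
1.28 [ -0.102 -25.909  84.591] ang 1.2735807118556601 [ 0.232  1.424 -0.872] 19.675
1.12 [ -0.177 -39.115  79.432] ang 1.113214635804485 [ 0.555  2.047 -1.289] 20.1083
0.96 [ -0.21  -51.307  72.299] ang 0.9536256762207477 [ 0.487  1.499 -0.737] 20.5417
0.8 [ -0.236 -62.513  63.512] ang 0.7933243840336821 [0.415 0.209 1.884] 20.975
loop_bar []
keeper_seat []
loop_bar []
keeper_seat []
lever_tip [(0.65, array([ 538.776, -120.77 ,  155.681]))]
```

View pics/w8.png

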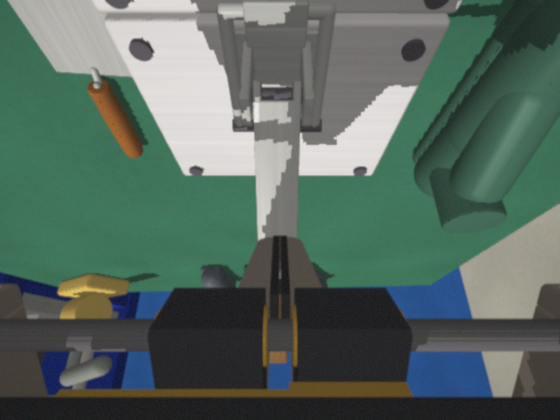

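View pics/t8c.png

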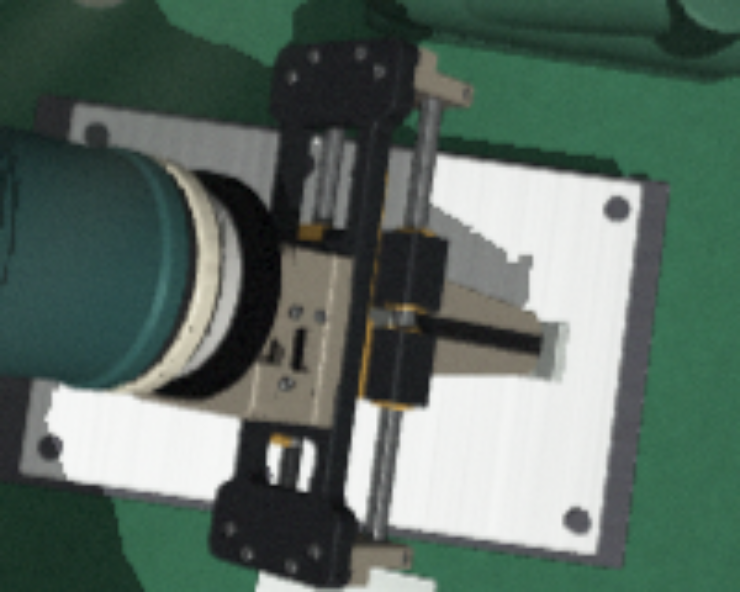

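Run:
```python
import cv2
a=cv2.imread('pics/w8.png')[0:140,190:360];cv2.imwrite('pics/w8c.png',cv2.resize(a,None,fx=4,fy=4,interpolation=2))
```

View pics/w8c.png

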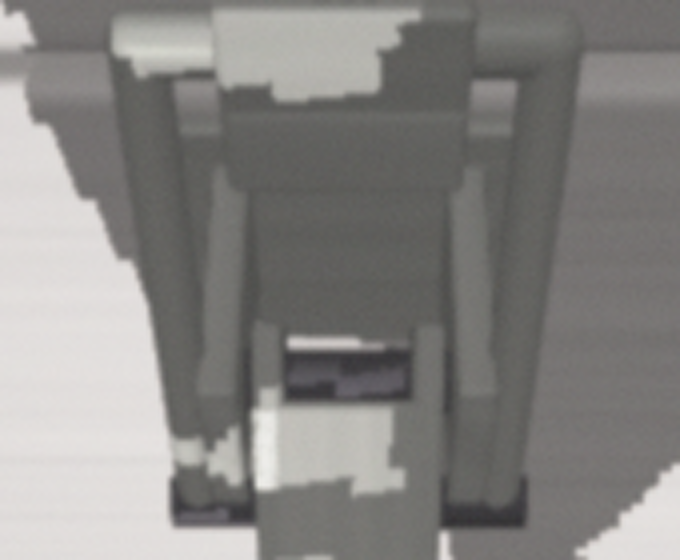

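The bar runs hidden beneath the lip (crop row ~40, lip cols 215–470), so it is hooked. Continuing the press.

Run:
```python
from h import *
L=0.8
done=False
for L in [.64,.48,.32,.2,.1,0,-.04,-.08,-.12]:
    th=35+25*max(L,0)/1.57
    p,r=pose(0,-88*np.cos(L),88*np.sin(L),th)
    robot.servo_line(p,feed=40,rotation=r); s=robot.observe(); f=MR().T@s['contact_force']
    q=MR().T@(s['tcp_pos']-O)-[0,0,94]; print(round(L,2),q,'ang',np.arctan2(q[2],-q[1]),f,s['t'])
    if np.linalg.norm(f)>28: break
robot.hold(0.4); print(robot.observe()['contact_force'])
im,ci=snap('scene','s9'); cv2.imwrite('pics/s9c.png',cv2.resize(im[140:300,180:370,::-1],None,fx=4,fy=4,interpolation=2)[:600])
snap('wrist','w9')
```

```text
0.64 [ -0.118 -70.789  52.447] ang 0.6376453506895696 [0.667 0.021 0.198] 21.825
0.48 [ -0.251 -78.429  40.456] ang 0.47623372259915614 [ 0.119 -0.518  0.136] 22.325
0.32 [ -0.108 -83.81   27.55 ] ang 0.3175934242083255 [ 0.027 -1.183  0.286] 22.825
0.2 [ -0.159 -86.567  17.358] ang 0.19788820581605224 [-0.068  0.163 -0.441] 23.2417
0.1 [  0.831 -86.336  11.407] ang 0.13135769606652795 [-7.365 10.319 27.114] 23.6083
[-6.325 10.36  26.065]
```

View pics/w9.png

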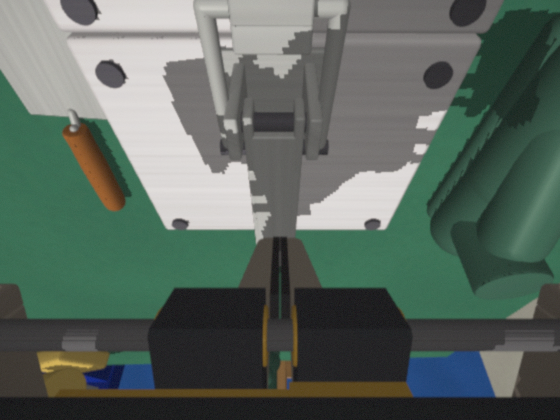

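View pics/s9c.png

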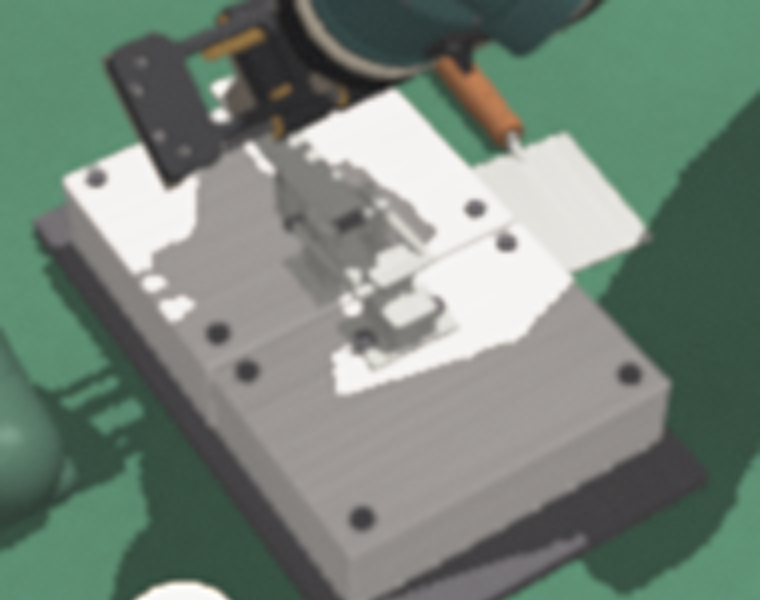

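Run:
```python
from h import *
p,r=pose(0,-88+70,12+90,37); robot.servo_line(p,feed=120)
im,ci=snap('wrist','w10')
for n in ['loop_bar','keeper_seat','lever_tip','lever_pivot']: print(n,pin(n,'wrist',ci))
p,r=pose(0,-88+120,12+160,37); robot.servo_line(p,feed=200)
im,ci=snap('scene','s10'); cv2.imwrite('pics/s10c.png',cv2.resize(im[140:300,180:370,::-1],None,fx=4,fy=4,interpolation=2)[:600])
for n in ['loop_bar','keeper_seat','lever_tip','lever_pivot']: print(n,pin(n,'scene',ci))
print(robot.observe()['t'],robot.observe()['contact_force'])
```

```text
loop_bar [(0.52, array([ 532.611, -148.636,  103.245]))]
keeper_seat [(0.74, array([550.725,  -7.138,  89.082]))]
lever_tip [(0.32, array([ 719.078, -153.404,   -2.86 ]))]
lever_pivot [(0.57, array([544.829, -49.92 ,  93.24 ])), (0.16, array([ 384.275, -106.355,   -2.552]))]
loop_bar [(0.46, array([548.589,  -7.157,  91.724]))]
keeper_seat [(0.92, array([548.359,  -9.038,  84.415]))]
lever_tip [(0.9, array([ 529.953, -146.255,   95.251]))]
lever_pivot [(0.95, array([542.383, -47.197,  95.092]))]
26.3083 [ 0.007 -0.211 -0.704]
```

View pics/w10.png

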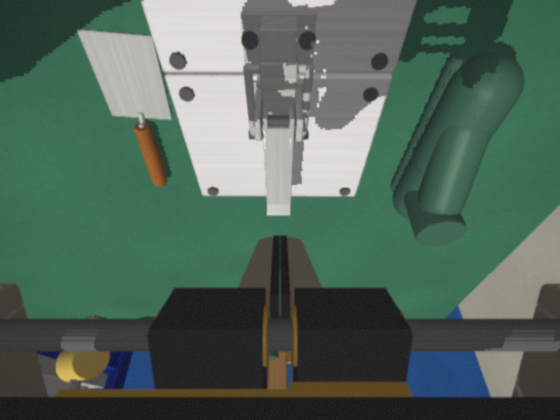

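View pics/s10c.png

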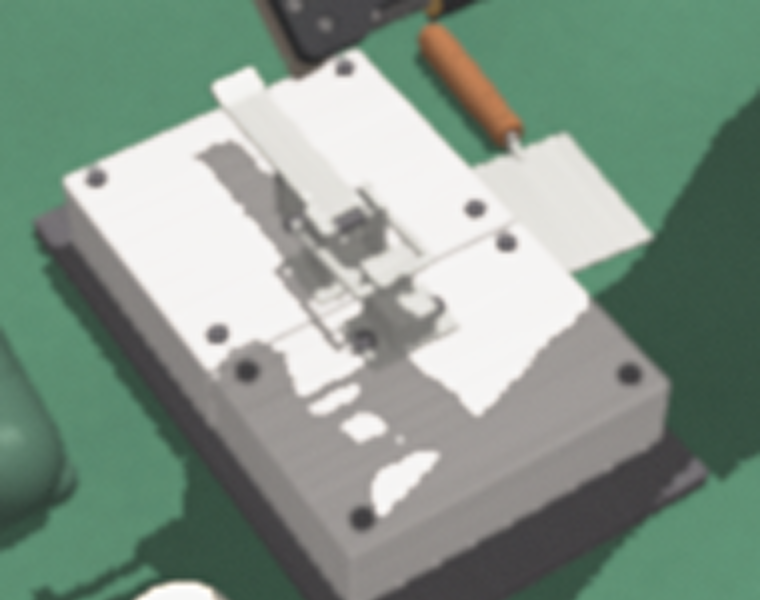

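Run:
```python
from h import *
p,r=pose(0,150,190,50); robot.movep(p,r)
for k in range(2):
  for c in ['wrist','top','scene']:
    im,ci=snap(c,c+'11%d'%k)
    for n in ['lever_tip','loop_bar','keeper_seat']: print(c,n,pin(n,c,ci)[:1])
im=cv2.imread('pics/top110.png'); cv2.imwrite('pics/t11c.png',cv2.resize(im[140:300,220:420],None,fx=3.7,fy=3.7))
print(robot.observe()['t'])
```

```text
wrist lever_tip [(0.92, array([ 533.314, -144.409,   99.747]))]
wrist loop_bar [(0.87, array([548.649,  -7.32 ,  98.876]))]
wrist keeper_seat [(0.78, array([550.46 ,  -8.132,  91.828]))]
top lever_tip [(0.6, array([ 537.587, -147.939,   96.578]))]
top loop_bar [(0.64, array([548.214, -10.081,  93.951]))]
top keeper_seat [(0.94, array([547.026,  -8.053,  87.66 ]))]
scene lever_tip [(0.67, array([ 531.52 , -142.568,   97.003]))]
scene loop_bar [(0.57, array([547.52 ,  -7.218,  94.578]))]
scene keeper_seat [(0.68, array([549.124,  -8.626,  86.609]))]
wrist lever_tip [(0.66, array([ 535.499, -144.664,  100.629]))]
wrist loop_bar [(0.51, array([546.996,  -7.656,  97.333]))]
wrist keeper_seat [(0.57, array([550.907, -10.375,  89.106]))]
top lever_tip [(0.93, array([ 535.781, -147.58 ,   96.472]))]
top loop_bar [(0.57, array([549.464,  -9.174,  91.013]))]
top keeper_seat []
scene lever_tip [(0.83, array([ 531.318, -143.462,   99.911]))]
scene loop_bar [(0.72, array([550.571,  -9.466,  92.369]))]
scene keeper_seat [(0.69, array([549.756,  -7.894,  87.755]))]
28.0667
```

View pics/t11c.png

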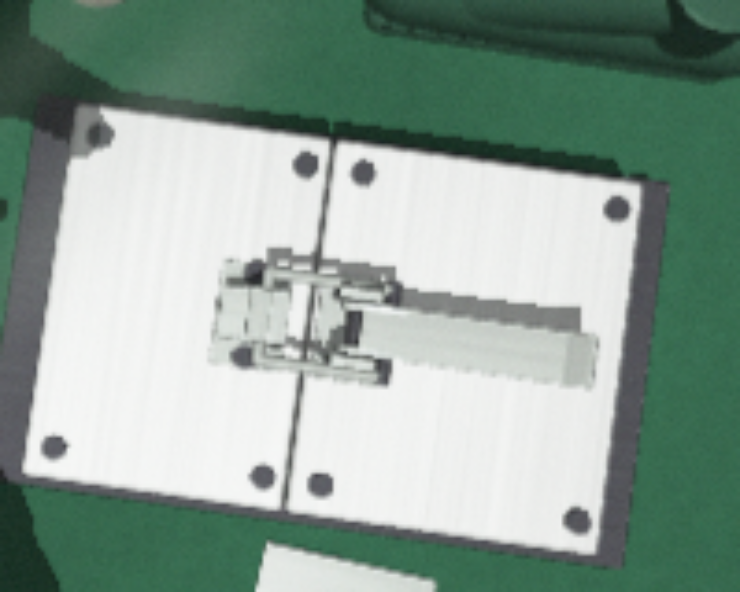

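View pics/wrist110.png

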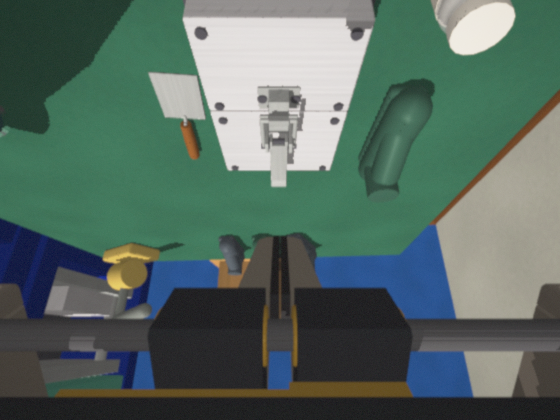

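Run:
```python
import cv2,numpy as np
a=cv2.imread('pics/top0.png',0);b=cv2.imread('pics/top110.png',0)
# seam column profiles across seam, at rows
for r in (190,200,255,262):
    print(r,a[r,285:320],b[r,285:320])
for (x,y) in [(298,184),(286,268),(318,187),(306,271)]:
    t=a[y-7:y+8,x-7:x+8]; s=b[y-11:y+12,x-13:x+14]
    big=lambda i:cv2.resize(i,None,fx=8,fy=8,interpolation=cv2.INTER_CUBIC)
    m=cv2.matchTemplate(big(s),big(t),cv2.TM_CCOEFF_NORMED); _,v,_,l=cv2.minMaxLoc(m)
    print((x,y),v,(l[0]/8-6)/.594,(l[1]/8-4)/.594)
```

```text
190 [236 233 234 236 237 234 238 237 236 238 235 235 233 236 235 236 234 227
 153 202 220 224 224 132 197 236 238 240 239 240 241 225 198 199 183] [238 236 237 241 239 233 231 235 238 235 236 237 235 239 237 233 233 235
 235 236 233 233 196 121 195 237 239 240 239 239 241 224 198 201 185]
200 [234 236 238 238 238 239 237 161 128 126 126 123 126 126 128 127 117  61
  38  39  44  66  74 109 234 240 241 239 240 241 240 237 238 238 239] [238 240 241 238 235 236 238 238 236 238 238 238 238 236 235 234 237 238
 236 236 227 129  89 210 239 241 240 239 241 241 239 236 236 238 238]
255 [243 242 243 245 244 245 246 243 236 159  97  91  92  77  76 182 236 241
 241 242 242 242 241 240 243 242 241 239 242 240 242 240 241 242 242] [243 244 244 243 244 244 243 243 244 245 245 245 242 210 104 186 235 241
 242 242 242 241 241 240 242 241 242 241 242 241 241 241 241 242 242]
262 [243 244 243 244 246 246 244 237 159  85  73  68  71  75 180 235 242 241
 242 242 241 240 241 243 243 241 240 242 242 240 241 242 244 241 241] [244 244 243 244 244 243 243 245 245 245 245 242 213 109 181 234 242 241
 243 242 241 241 241 244 242 241 240 241 241 241 241 242 243 241 242]
(298, 184) 0.9548774361610413 6.944444444444445 0.8417508417508418
(286, 268) 0.9720523357391357 6.944444444444445 1.0521885521885523
(318, 187) 0.9976264834403992 0.0 0.0
(306, 271) 0.9947795271873474 0.0 0.0
```

Run:
```python
from h import *
s=robot.observe(); print(s['t'],s['contact_force']); robot.job_done()
```

```text
28.0667 [-0.304 -1.112 -0.672]
the job is handed in; nothing more can be done
```

The mould is latched shut and I handed the job in at 28.1 s. The interface gave no verdict, so the results below come from my own checks.

**What I did:** I gripped the loop by its legs with the tool tilted 50° and carried the bar over the lip, with the lever leaning to the keeper. I lowered the bar to the ledge and drew it in under the lip until it met the post, with the lever at about 1.57 rad. After letting go, I pressed the lever down its arc with the fingers shut. At the end it met a firm stop at about 27 N, and I then backed the arm well clear.

**Last checks:**
- **Bar:** it lies about level with its seat along the draw and about 6 mm above it, against the underside of the lip. The limit is 8.5 mm, and single readings ran from 2 to 10 mm above the seat, within the networks' usual scatter.
- **Lever:** it stays flat with the arm away. Its tip averages about 98 mm high, which puts it within roughly 0.02 to 0.05 rad of closed.
- **Gap:** about 1 mm, judged from the sliding half's 7 mm shift in the top camera. That is under the 2 mm limit, but it is not zero.
- **Robot:** the force reading was close to zero and nothing was touching it.
- **Other objects:** the last, jar and scraper were not touched and look unmoved in the pictures. I did not measure their positions again.

**One mismatch:** through most of the lever's travel I read only 0 to 2.5 N, where the description says about 3 to 7 N. The pictures still show the bar under the lip and the halves drawn together.

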